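# Tip two steel balls from the wooden boat

### The job

Lift the wooden boat by its handle and tilt it gradually over the white bowl until exactly two of its four steel drink-chilling balls have dropped in; the other two stay in the boat. Then set the boat down upright in the middle of the round wooden stand, still holding those two, and let go. Do not touch the steel balls with the gripper, and leave the bowl and the other things where they stand.

Things in the scene. Friction and masses are not known exactly. Their poses are not given: they have to be found in the camera images.
- boat_grip (a point): Centre of the wooden boat's handle bar, 120 mm above the foot's underside. The bar is a rounded wooden block 24 mm thick along the boat, 68 mm across, 36 mm high, on two flat side posts 55 mm apart; about 40 mm of free space below it, over the balls. Frame: x along the boat, y across it (along the bar), z up. Grip it across its 24 mm.
- boat_load (a point): Point over the lowest part of the wooden boat's floor, 82 mm below the bar's centre, 38 mm above the foot's underside. The boat: a pale wooden trough curved like a rocker, open at both ends, 180 mm long, 55 mm wide, side walls 30 mm high and 45 mm apart, flat foot 74 x 54 mm, 0.24 to 0.38 kg empty. Axes as boat_grip.
- boat_lip_a (a point): Middle of the lip where the boat's floor ends at its +x end: 88 mm along x and 54 mm below the bar's centre. The floor is an arc of radius 105 mm; the balls lie in one row and, if it is tilted slowly, leave over the lowered lip one by one: the first two at roughly 24 to 34 degrees of tilt, the third near 46, the last near 58.
- boat_lip_b (a point): The same at the -x end: 88 mm along -x and 54 mm below the bar's centre. Either end can be used.
- ball_0: One of four alike polished steel balls (gel-filled drink chillers), smooth and slippery, 40 mm across, 70 g (0.69 N) each; origin at its centre. All four start in a row in the wooden boat.
- ball_1: One of four alike polished steel balls (gel-filled drink chillers), smooth and slippery, 40 mm across, 70 g (0.69 N) each; origin at its centre. All four start in a row in the wooden boat.
- ball_2: One of four alike polished steel balls (gel-filled drink chillers), smooth and slippery, 40 mm across, 70 g (0.69 N) each; origin at its centre. All four start in a row in the wooden boat.
- ball_3: One of four alike polished steel balls (gel-filled drink chillers), smooth and slippery, 40 mm across, 70 g (0.69 N) each; origin at its centre. All four start in a row in the wooden boat.
- bowl: White round ceramic bowl, 164 mm across the rim, 62 mm high, 0.5 kg, loose on the worktop; origin at the centre of its underside. Left or right of the boat.
- bowl_in (a point): Centre of the bowl's inner floor.
- stand_top (a point): Centre of the flat top of a fixed turned wooden stand (small pedestal): a round top 94 mm across, 55 mm above the worktop. On the other side of the boat from the bowl.
- pepper_mill: Bystander: wooden pepper mill, 58 mm across, 170 mm high, behind the work; origin under its centre.
- salt_shaker: Bystander: glass salt shaker, 44 mm across, 90 mm high, behind the work; origin under its centre.
- honey_jar: Bystander: honey jar, 64 mm across, 87 mm high, behind the work; origin under its centre.
- lemon: Bystander: lemon, 71 x 53 x 51 mm, behind the work; origin under its centre.
Mind the look-alikes: they are no part of the job. What is shaped like the part that bears stand_top but green or red is not meant.

How it is judged:
By the outcome, as a careful person would: the job done as asked, in the order asked, and still so for the second after the job is handed in, with the robot touching nothing.
It also fails if it takes over 67 s, if anything falls off the work surface, if the arm or the gripper's body presses on something with over 40 N, if the wrist force passes 120 N, or if a joint passes its speed limit or range.

### The arm

A 6-joint arm with a two-finger parallel gripper is mounted at the origin on a cart in front of the work surface, level with it; the furniture and walls round the work are solid. World frame = base frame: x ahead of the robot, y to its left, z up, the work surface at z = 0. Lengths are in m, angles in rad, forces in N, time in s.
With the tool pointing down it reaches from about 0.425 to 0.95 m from the base axis. Payload 3.5 kg.
Tool frame: the origin (TCP) lies on the centre line of the jaws, within the pads' length; the fingertips stand 11 mm ahead of it and the grasp point (between the pads) lies 8 mm behind it; y points along the fingers, x is the direction in which the jaws open and shut, and the axes are right-handed (so a half turn about y gives the same grasp; the last joint's range is limited). The gripper opens to 85 mm and grips with 20 to 120 N. Pads are 22 mm wide; open, the fingers measure 114 mm over their backs; the gripper's body (76 mm by 85 mm) begins 54 mm behind the grasp point. The pads swing forward as they close: fully open they stand 13 mm farther back than shut.
Start: joints at [-1.264, 0.286, 1.577, -0, 1.279, -0.15], TCP at [0.298, -0.606, 0.242] pointing down, gripper open.
Joint ranges: [-2.77, 2.77], [-0.9, 2.22], [0.21, 2.48], [-1.53, 4.67], [0.24, 2.81], [-2.84, 2.84]. Speed limits (rad/s): [2.79, 2.79, 3.14, 3.14, 3.14, 3.14].

### API

Orientations are given as a unit quaternion [x, y, z, w].
In Python, from plant import get_state, read_camera, sign_off gives the robot as it stands.
- The arm moves only by the shell command python3 -m inch 'ROWS' [FORCE]. ROWS is JSON, a list of rows, each an object of numbers: "ax", "ay", "az": the turn, a rotation vector about the tool's x, y, z in rad; "x", "y", "z": the shift along the tool's x, y, z in mm; "hand": the closure, from -1 (fully open) to 1 (shut). In form: [{"ax": .., "ay": .., "az": .., "x": .., "y": .., "z": .., "hand": ..}, ...]. A call has 1 to 5 rows; each row shifts and turns the commanded pose from where the row before left it, along the tool's axes as they then stand; what a row does not reach is not made up. A row lasts 1/12 s, in which the tool goes at most 41.7 mm and 7.16 degrees, less where a joint would pass 70% of its speed; a pose out of reach is approached as far as the arm can. A call with a gripper value outside its range is refused whole. The fingers move at their own pace and stop on an object; FORCE is the grip in N (left out, the last holds). Time passes only in rows, so rows that do not move let the fingers close. It gives the time, the measured TCP pose, the force and the opening at its end, in the units of the state.
- get_state(): the state, without advancing time (a new reading comes with each control period).
- read_camera(name): name is "scene" or "side" or "wrist"; returns a dict with "img" (384x512x3 uint8, red, green, blue), "fov_y" (degrees; the focal length in pixels is half the picture's height over the tangent of half this angle, whatever the lens; pixels are square), "cx", "cy" (the principal point, pixels), "distortion" ([k1, k2, p1, p2, k3] as OpenCV has them; the pictures are not rectified), "T" (4x4, takes a point from camera to world coordinates); the wrist camera has in their place "T_tool_cam" (4x4, takes a point from camera to tool coordinates, whose origin is the TCP and whose axes are the tool frame's). Camera axes: x right, y down, z forward; pixel columns grow to the right and rows downward; lengths in m; the calibration is good to about 2 mm. A picture is of the moment at which its call begins: read the wrist's pose just before it. There is no depth.
- sign_off(): hands the job in, once; it reports no verdict.
The state is a dict: "time": time; "qpos": joint angles; "dq": joint speeds; "joint_efforts": joint torques, N m; "eef_pos": TCP position; "tcp_rot": TCP orientation; "contact_force": force on the tool from outside, world axes, zero at the start; "wrist_torque": the same for the moment, N m; "opening": opening from 0.0 (shut) to 1.0 (fully open).
Only numpy, scipy, OpenCV 4.12 (cv2) and the standard library are available. Lean on these libraries where they do the work, as an engineer would, in place of code of your own. Each camera call takes 0.05 s, during which the arm holds its last target. There are 200 camera calls.

## Working session

There is one attempt and no reset: what is moved stays moved. The work goes in short steps, Python scripts to look and compute and a shell command to move; the robot and the scene stay as the last step left them, time stands still between calls to the robot, and variables do not carry over. Pictures are saved under pics/ and viewed, about 8 in all and at most 12, crops included, and the job is handed in when it is done.

```bash
mkdir -p pics; ls
cat > h.py <<'E'
import numpy as np, cv2
from plant import get_state, read_camera
from scipy.spatial.transform import Rotation as R
def K(c):
    h,w=c["img"].shape[:2]; f=h/2/np.tan(np.radians(c["fov_y"])/2)
    return np.array([[f,0,c["cx"]],[0,f,c["cy"]],[0,0,1.]])
def pose(c,s=None):
    if "T" in c: return np.array(c["T"])
    T=np.eye(4);T[:3,:3]=R.from_quat(s["tcp_rot"]).as_matrix();T[:3,3]=s["eef_pos"]
    return T@np.array(c["T_tool_cam"])
def ray(c,uv,s=None):
    p=cv2.undistortPoints(np.array([[uv]],float),K(c),np.array(c["distortion"],float))[0,0]
    T=pose(c,s); return T[:3,3],T[:3,:3]@np.array([p[0],p[1],1.])
def onz(c,uv,z,s=None):
    o,d=ray(c,uv,s); return o+d*(z-o[2])/d[2]
def cross(a,b):
    (o1,d1),(o2,d2)=a,b; d1=d1/np.linalg.norm(d1);d2=d2/np.linalg.norm(d2)
    t=np.linalg.lstsq(np.c_[d1,-d2],o2-o1,rcond=None)[0]
    p,q=o1+d1*t[0],o2+d2*t[1]; return (p+q)/2,np.linalg.norm(p-q)
def px(c,P,s=None):
    T=np.linalg.inv(pose(c,s)); r=cv2.Rodrigues(T[:3,:3])[0]
    return cv2.projectPoints(np.atleast_2d(np.array(P,float)),r,T[:3,3],K(c),np.array(c["distortion"],float))[0][:,0]
def save(n,c): cv2.imwrite("pics/"+n+".png",c["img"][:,:,::-1])
E
python3 - <<'E'
from h import *
s=get_state();print(s)
for n in("scene","side"):
    c=read_camera(n);save(n+"0",c);print(n,c["fov_y"],np.round(c["T"],3).tolist(),c["distortion"])
a=cv2.imread("pics/scene0.png");b=cv2.imread("pics/side0.png")
cv2.imwrite("pics/both0.png",np.vstack([a,b])[:, :])
E
```

```text
pics
{'time': 0.0, 'qpos': array([-1.26399787e+00,  2.87165362e-01,  1.57817693e+00, -9.06808451e-06,
        1.27862981e+00, -1.50011354e-01]), 'dq': array([ 1.29944038e-03, -7.94026614e-05,  1.87176089e-03, -1.16162728e-03,
        7.17950647e-04,  1.06078225e-03]), 'joint_efforts': array([-5.10315749e-04, -4.05983806e+01, -2.92623907e+01, -1.07672797e-04,
        5.77607731e-03,  2.07012767e-07]), 'eef_pos': array([ 0.29755664, -0.60516384,  0.24094741]), 'tcp_rot': array([-0.59968242,  0.37444289, -0.37315967,  0.60077065]), 'contact_force': array([ 0.32351358, -0.43559606,  0.01755086]), 'wrist_torque': array([ 0.0259704 ,  0.01926593, -0.02570522]), 'opening': 1.0027551334911242}
scene 54.16707620292808 [[0.709, -0.385, 0.591, -0.276], [-0.706, -0.393, 0.589, -0.738], [0.006, -0.835, -0.55, 0.845], [0.0, 0.0, 0.0, 1.0]] [-0.04149914  0.          0.          0.          0.        ]
side 52.31818257452704 [[0.99, -0.074, 0.123, 0.354], [-0.144, -0.535, 0.833, -1.018], [0.005, -0.842, -0.54, 0.795], [0.0, 0.0, 0.0, 1.0]] [0.03302313 0.         0.         0.         0.        ]
```

View pics/scene0.png

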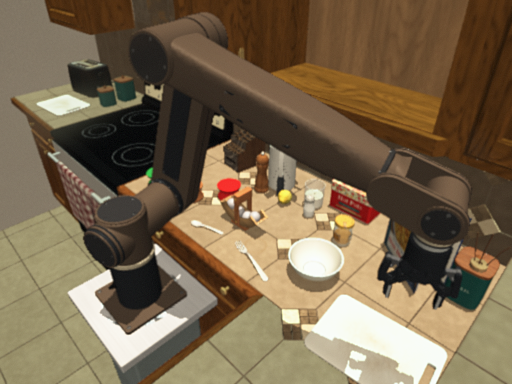

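View pics/side0.png

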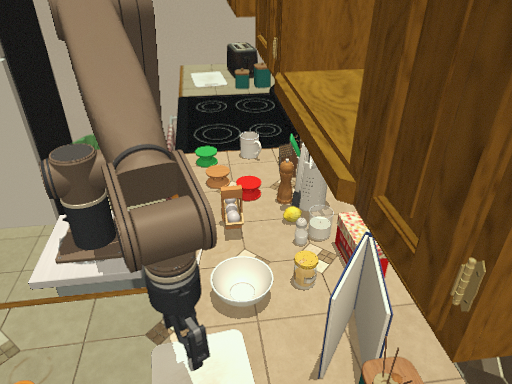

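The scene view shows the boat at about (243,208), the bowl at (316,260) and a red stand at (229,186). In the side view the boat is at (232,210) and the bowl at (242,282). Three stand shapes are visible there: green (206,156), orange-wood (218,175) and red (248,187). Wood is the one described, so I'll confirm it in an enlarged crop.

Run:
```python
from h import *
a=cv2.imread("pics/side0.png")[140:250,180:310];b=cv2.imread("pics/scene0.png")[160:290,140:360]
A=cv2.resize(a,None,fx=4.5,fy=4.5,interpolation=cv2.INTER_CUBIC)
cv2.imwrite("pics/crop0.png",A)
B=cv2.resize(b,None,fx=3.6,fy=3.6,interpolation=cv2.INTER_CUBIC);cv2.imwrite("pics/crop1.png",B)
```

```text
(no output)
```

View pics/crop0.png

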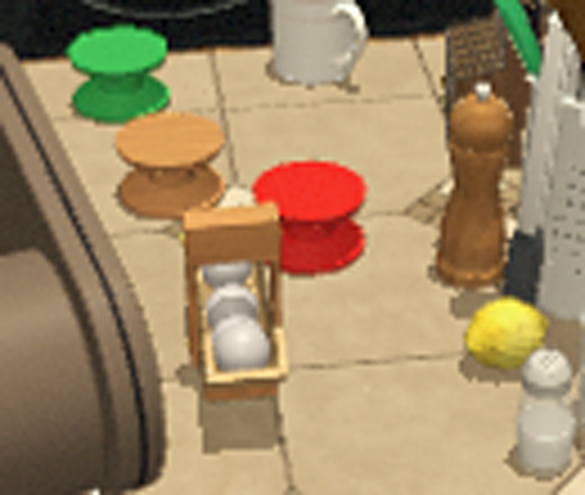

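View pics/crop1.png

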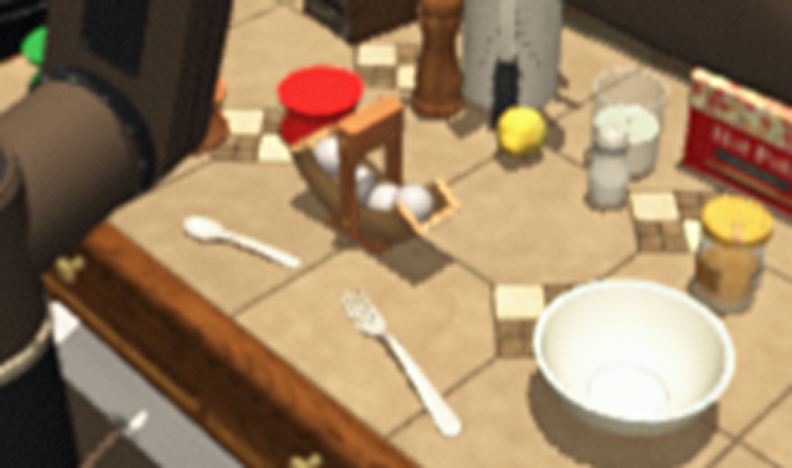

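The side crop confirms it: the orange-wood stand top at crop (171,140), side px (218,171), is the wooden stand. The green one at (206,151) and the red one at (249,182) are decoys. The boat's bar is at side px (231,192), its axis runs roughly along world y, and the bowl is on its −y side.

Run:
```python
from h import *
S=read_camera("scene");D=read_camera("side")
def blob(c,m,box):
    z=np.zeros(m.shape,np.uint8);x0,y0,x1,y1=box;z[y0:y1,x0:x1]=m[y0:y1,x0:x1]
    k=cv2.findContours(z,cv2.RETR_EXTERNAL,cv2.CHAIN_APPROX_NONE)[0]
    return max(k,key=cv2.contourArea)[:,0].astype(float)
def circ(P):
    A=np.c_[2*P[:,:2],np.ones(len(P))];q=np.linalg.lstsq(A,(P[:,:2]**2).sum(1),rcond=None)[0]
    return q[:2],np.sqrt(q[2]+q[:2]@q[:2])
def hsv(c): return cv2.cvtColor(c["img"],cv2.COLOR_RGB2HSV)
# bowl: upper rim points (top edge outline) on z=.062
for n,c,box in(("scene",S,(280,230,350,285)),("side",D,(205,250,280,312))):
    h=hsv(c);m=((h[...,1]<45)&(h[...,2]>120)).astype(np.uint8)
    k=blob(c,m,box);cy=(k[:,1].min()*0.62+k[:,1].max()*.38)
    t=k[k[:,1]<cy];P=np.array([onz(c,p,.062) for p in t]);print("bowl",n,circ(P),k.min(0),k.max(0))
h=hsv(D);print("hsv stand",h[171,218],"bar front",h[192,231],"bar top",h[186,231],h[187,231])
m=(abs(h[171-2:174,214:222].reshape(-1,3).astype(int).mean(0)))
ref=h[171,218].astype(int)
top=((abs(h[...,0].astype(int)-ref[0])<4)&(abs(h[...,2].astype(int)-ref[2])<22)&(h[...,1]>110)).astype(np.uint8)
k=blob(D,top,(200,160,235,184));P=np.array([onz(D,p,.055) for p in k]);print("stand",circ(P),k.min(0),k.max(0))
# bar: crop-picked points
f=lambda u,v:(180+u/4.5,140+v/4.5)
g=lambda u,v:(140+u/3.6,160+v/3.6)
sd=[f(185,216),f(278,208)]
for n,q in(("L",f(186,218)),("R",f(279,208)),("lipL",f(207,380)),("lipR",f(287,375))): print("side",n,onz(D,q,.138),onz(D,q,.066))
for n,q in(("tl",g(338,127)),("tr",g(390,98)),("br",g(404,108)),("bl",g(354,138))): print("scene",n,onz(S,q,.138))
```

```text
bowl scene (array([ 0.42550367, -0.28820675]), np.float64(0.08192070023332094)) [288. 238.] [343. 277.]
bowl side (array([ 0.42681988, -0.28968714]), np.float64(0.08118246873861164)) [210. 256.] [273. 302.]
hsv stand [ 16 150 221] bar front [ 13 157 153] bar top [ 16 157 232] [ 16 153 232]
stand (array([0.40012395, 0.29074506]), np.float64(0.042450477599121156)) [206. 165.] [229. 176.]
side L [0.40044701 0.026727   0.138     ] [0.4055547  0.14130449 0.066     ]
side R [0.46636363 0.03101783 0.138     ] [0.47869967 0.14606585 0.066     ]
side lipL [ 0.39996231 -0.16039318  0.138     ] [ 0.40501685 -0.06633509  0.066     ]
side lipR [ 0.44891463 -0.16215675  0.138     ] [ 0.45933723 -0.06829205  0.066     ]
scene tl [0.39194472 0.03298135 0.138     ]
scene tr [0.45933374 0.0343621  0.138     ]
scene br [0.45696764 0.01297374 0.138     ]
scene bl [0.39060231 0.00985088 0.138     ]
```

The scene and side views agree on the bowl, at (0.426,−0.289) with r≈82 mm. The bar is near (0.428,0.023) and the stand near (0.400,0.291). I'll move toward the boat and refine with the wrist camera.

```bash
cat >> h.py <<'E'
def go(P,yaw=None,tilt=0,s=None):
    """deltas (mm, rad) in tool axes to TCP P; wanted attitude: x=(cos yaw,sin yaw), y down, then tilted about world axis perpendicular"""
    s=s or get_state(); M=R.from_quat(s["tcp_rot"]).as_matrix(); p=s["eef_pos"]
    print("t",round(s["time"],2),"tcp",np.round(p,4),"open",round(s["opening"],3),"x",np.round(M[:,0],3),"y",np.round(M[:,1],3),"F",np.round(s["contact_force"],1))
    if yaw is not None:
        x=np.array([np.cos(yaw),np.sin(yaw),0]);y=np.array([0,0,-1.]);W=np.c_[x,y,np.cross(x,y)]
        rv=R.from_matrix(M.T@W).as_rotvec(); print("turn ax ay az",np.round(rv,4)); 
        print("shift before turn",np.round(M.T@(np.array(P)-p)*1000,1),"after turn",np.round(W.T@(np.array(P)-p)*1000,1))
    else: print("shift",np.round(M.T@(np.array(P)-p)*1000,1))
E
python3 - <<'E'
from h import *
for y in(np.pi/2,-np.pi/2): go([.46,-.25,.25],y)
E
```

```text
t 0.2 tcp [ 0.2976 -0.6054  0.2414] open 1.002 x [ 0.441 -0.897 -0.002] y [-0.     0.001 -1.   ] F [-0.  -0.4 -0.3]
turn ax ay az [-2.1000e-03 -2.6848e+00 -2.0000e-04]
shift before turn [-247.4   -8.2  302.5] after turn [ 355.4   -8.6 -162.4]
t 0.2 tcp [ 0.2976 -0.6054  0.2414] open 1.002 x [ 0.441 -0.897 -0.002] y [-0.     0.001 -1.   ] F [-0.  -0.4 -0.3]
turn ax ay az [ 1.000e-04  4.568e-01 -1.500e-03]
shift before turn [-247.4   -8.2  302.5] after turn [-355.4   -8.6  162.4]
```

```bash
python3 -m inch '[{"ay":0.114,"x":-22,"z":30},{"ay":0.114,"x":-22,"z":30},{"ay":0.114,"x":-22,"z":30},{"ay":0.115,"x":-22,"z":30},{"x":-22,"z":30}]' >/dev/null; python3 -m inch '[{"x":-38},{"x":-38},{"x":-38},{"x":-38},{"x":-38}]' >/dev/null;  python3 - <<'E'
from h import *
go([.45,-.02,.25],-np.pi/2)
c=read_camera("wrist");print(np.round(c["T_tool_cam"],3).tolist())
E
```

```text
t 0.2 tcp [ 0.2976 -0.6054  0.2414] open 1.002 x [ 0.441 -0.897 -0.002] y [-0.     0.001 -1.   ] F [-0.  -0.4 -0.3]
turn ax ay az [ 1.000e-04  4.568e-01 -1.500e-03]
shift before turn [-458.2   -7.8  395. ] after turn [-585.4   -8.6  152.4]
[[1.0, 0.0, -0.0, -0.0], [0.0, -0.286, 0.958, -0.131], [0.0, -0.958, -0.286, 0.072], [0.0, 0.0, 0.0, 1.0]]validation failed for argument at $[0]...
validation failed for argument at $[0]...
```

```bash
python3 -m inch '[{"ax":0,"ay":0.114,"az":0,"x":-22,"y":0,"z":30,"hand":-1},{"ax":0,"ay":0.114,"az":0,"x":-22,"y":0,"z":30,"hand":-1},{"ax":0,"ay":0.114,"az":0,"x":-22,"y":0,"z":30,"hand":-1},{"ax":0,"ay":0.115,"az":0,"x":-22,"y":0,"z":30,"hand":-1},{"ax":0,"ay":0,"az":0,"x":-22,"y":0,"z":20,"hand":-1}]'
python3 - <<'E'
from h import *
go([.45,-.02,.25],-np.pi/2)
E
```

```text
time: 0.67
eef_pos: [0.4087, -0.4646, 0.2423]
tcp_rot: [0.499, -0.501, 0.501, -0.499]
contact_force: [-0.0, 0.6, 0.7]
opening: 0.999
t 0.67 tcp [ 0.4087 -0.4646  0.2423] open 0.999 x [-0.004 -1.    -0.   ] y [ 0.001  0.    -1.   ] F [-0.   0.6  0.7]
turn ax ay az [-0.0005 -0.0038 -0.0003]
shift before turn [-444.7   -7.5   39.6] after turn [-444.6   -7.7   41.3]
```

```bash
python3 -m inch '[{"ax":0,"ay":0,"az":0,"x":-40,"y":-4,"z":8,"hand":0},{"ax":0,"ay":0,"az":0,"x":-40,"y":-4,"z":8,"hand":0},{"ax":0,"ay":0,"az":0,"x":-40,"y":0,"z":8,"hand":0},{"ax":0,"ay":0,"az":0,"x":-40,"y":0,"z":8,"hand":0},{"ax":0,"ay":0,"az":0,"x":-40,"y":0,"z":8,"hand":0}]'; python3 -m inch '[{"ax":0,"ay":0,"az":0,"x":-40,"y":0,"z":0,"hand":0},{"ax":0,"ay":0,"az":0,"x":-40,"y":0,"z":0,"hand":0},{"ax":0,"ay":0,"az":0,"x":-40,"y":0,"z":0,"hand":0},{"ax":0,"ay":0,"az":0,"x":-40,"y":0,"z":0,"hand":0},{"ax":0,"ay":0,"az":0,"x":-30,"y":0,"z":0,"hand":0}]'; python3 -m inch '[{"ax":0,"ay":0,"az":0,"x":0,"y":0,"z":0,"hand":0}]';python3 - <<'E'
from h import *
s=get_state()
go([.428,.023,.25],-np.pi/2)
c=read_camera("wrist");I=c["img"][:,:,::-1].copy()
cv2.imwrite("pics/w1.png",I)
print(px(c,[[.428,.023,.138],[.4,.291,.055]],s))
np.save("w1.npy",dict(s=s,c=c),allow_pickle=True)
E
```

```text
time: 1.08
eef_pos: [0.4474, -0.2646, 0.2504]
tcp_rot: [0.5, -0.5, 0.5, -0.5]
contact_force: [1.2, -0.2, -0.6]
opening: 0.498
time: 1.5
eef_pos: [0.4468, -0.0738, 0.2504]
tcp_rot: [-0.5, 0.5, -0.5, 0.5]
contact_force: [0.3, -1.3, -0.8]
opening: 0.5
time: 1.58
eef_pos: [0.4468, -0.0719, 0.2503]
tcp_rot: [-0.501, 0.499, -0.498, 0.502]
contact_force: [0.1, 0.1, 0.4]
opening: 0.497
t 1.58 tcp [ 0.4468 -0.0719  0.2503] open 0.497 x [ 0.005 -1.    -0.002] y [ 0.     0.002 -1.   ] F [0.1 0.1 0.4]
turn ax ay az [-0.0003  0.0052 -0.0019]
shift before turn [-95.    0.5 -18.3] after turn [-94.9   0.3 -18.8]
[[151.7343157  204.11233543]
 [-20.07543607 200.22615   ]]
```

View pics/w1.png

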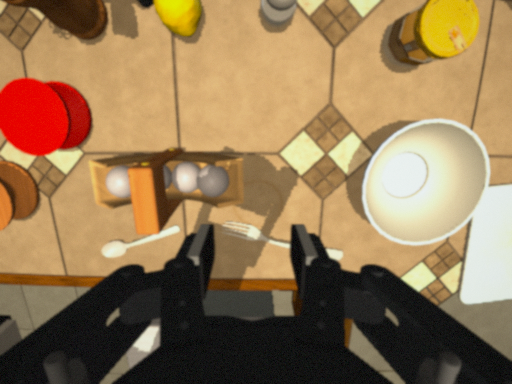

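The wrist view shows the boat centred near (167,180), its bar's top face spanning about (133..158, 165..233) and the bowl at (426,181). The bright top face can be segmented directly.

Run:
```python
from h import *
d=np.load("w1.npy",allow_pickle=True).item();s,c=d["s"],d["c"]
h=cv2.cvtColor(c["img"],cv2.COLOR_RGB2HSV);print(h[200,140:170:3].tolist())
ref=h[205,146].astype(int)
m=((abs(h[...,0].astype(int)-ref[0])<5)&(abs(h[...,1].astype(int)-ref[1])<50)&(abs(h[...,2].astype(int)-ref[2])<18)).astype(np.uint8)
z=np.zeros_like(m);z[155:245,120:172]=m[155:245,120:172]
k=max(cv2.findContours(z,cv2.RETR_EXTERNAL,cv2.CHAIN_APPROX_NONE)[0],key=cv2.contourArea)
P=np.array([onz(c,p,.138,s)[:2] for p in k[:,0]],np.float32)
print("bar rect",cv2.minAreaRect(P),cv2.boundingRect(k))
b=cv2.boxPoints(cv2.minAreaRect(P));print(b)
for q in((90,160),(100,204),(243,155),(243,203)):print("lip",onz(c,q,.096-.02,s))
```

```text
[[15, 193, 238], [15, 187, 239], [16, 185, 238], [16, 184, 239], [15, 191, 234], [13, 202, 154], [11, 174, 79], [13, 195, 72], [12, 178, 73], [13, 176, 71]]
bar rect ((0.4299483895301819, 0.03141288831830025), (0.06448808312416077, 0.0209004245698452), 1.2633894681930542) (128, 169, 30, 65)
[[0.3974818  0.04114962]
 [0.3979426  0.02025428]
 [0.46241498 0.02167615]
 [0.46195418 0.04257149]]
lip [0.45811335 0.11405389 0.076     ]
lip [0.40451775 0.11040819 0.076     ]
lip [ 0.46423198 -0.06160341  0.076     ]
lip [ 0.40717823 -0.06138695  0.076     ]
```

```bash
python3 -m inch '[{"ax":0,"ay":-0.018,"az":0,"x":-34,"y":10,"z":-5,"hand":0},{"ax":0,"ay":0,"az":0,"x":-34,"y":10,"z":-5,"hand":0},{"ax":0,"ay":0,"az":0,"x":-34,"y":10,"z":-5,"hand":0},{"ax":0,"ay":0,"az":0,"x":0,"y":10,"z":0,"hand":0},{"ax":0,"ay":0,"az":0,"x":0,"y":0,"z":0,"hand":0}]'
python3 - <<'E'
from h import *
s=get_state()
c=read_camera("wrist");I=c["img"][:,:,::-1].copy()
h=cv2.cvtColor(c["img"],cv2.COLOR_RGB2HSV)
m=((abs(h[...,0].astype(int)-15)<5)&(h[...,1]>130)&(h[...,2]>215)).astype(np.uint8)
z=np.zeros_like(m);z[130:300,190:320]=m[130:300,190:320]
k=max(cv2.findContours(z,cv2.RETR_EXTERNAL,cv2.CHAIN_APPROX_NONE)[0],key=cv2.contourArea)
P=np.array([onz(c,p,.138,s)[:2] for p in k[:,0]],np.float32)
r=cv2.minAreaRect(P);print("bar rect",r,cv2.boundingRect(k))
cv2.drawContours(I,[k],-1,(255,0,0),1);cv2.imwrite("pics/w2.png",I)
go([*r[0],.131],-np.pi/2+.0225)
D=read_camera("side");h=cv2.cvtColor(D["img"],cv2.COLOR_RGB2HSV)
save("side2",D);save("scene2",read_camera("scene"))
E
```

```text
time: 2.05
eef_pos: [0.4299, 0.0259, 0.2081]
tcp_rot: [0.506, -0.496, 0.494, -0.504]
contact_force: [-0.5, -0.5, 0.3]
opening: 0.502
bar rect ((0.4556547999382019, 0.032593030482530594), (0.013782156631350517, 0.021585702896118164), 1.5097919702529907) (229, 159, 30, 19)
t 2.1 tcp [0.4307 0.025  0.2093] open 0.5 x [ 0.018 -1.     0.   ] y [-0.002 -0.    -1.   ] F [-0.4  0.3  0.9]
turn ax ay az [ 0.0022 -0.0042  0.0003]
shift before turn [-7.2 78.3 25.2] after turn [-7.1 78.3 25.1]
```

View pics/w2.png

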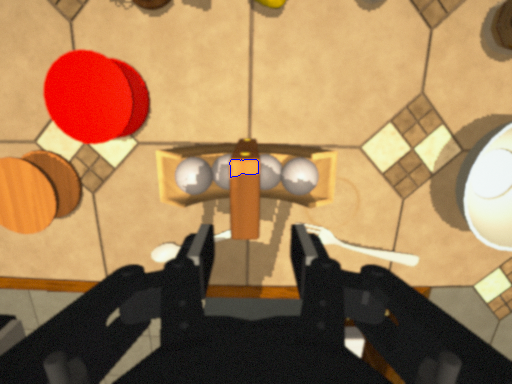

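Bar confirmed at y≈0.032, x≈0.430 (the mask is cut short by the gripper's shadow, but its far edge matches). I'll centre, descend and grip.

```bash
python3 -m inch '[{"ax":0,"ay":-0.004,"az":0,"x":-7,"y":20,"z":0,"hand":0},{"ax":0,"ay":0,"az":0,"x":0,"y":25,"z":0,"hand":0},{"ax":0,"ay":0,"az":0,"x":0,"y":25,"z":0,"hand":0},{"ax":0,"ay":0,"az":0,"x":0,"y":24,"z":0,"hand":0},{"ax":0,"ay":0,"az":0,"x":0,"y":0,"z":0,"hand":0}]'; python3 -m inch '[{"ax":0,"ay":0,"az":0,"x":0,"y":0,"z":0,"hand":0.3},{"ax":0,"ay":0,"az":0,"x":0,"y":0,"z":0,"hand":0.5},{"ax":0,"ay":0,"az":0,"x":0,"y":0,"z":0,"hand":1},{"ax":0,"ay":0,"az":0,"x":0,"y":0,"z":0,"hand":1},{"ax":0,"ay":0,"az":0,"x":0,"y":0,"z":0,"hand":1}]' 90;  python3 -m inch '[{"ax":0,"ay":0,"az":0,"x":0,"y":0,"z":0,"hand":1},{"ax":0,"ay":0,"az":0,"x":0,"y":0,"z":0,"hand":1}]'
```

```text
time: 2.62
eef_pos: [0.4286, 0.0313, 0.1125]
tcp_rot: [0.507, -0.497, 0.493, -0.503]
contact_force: [-1.2, -0.4, -0.6]
opening: 0.501
time: 3.03
eef_pos: [0.4322, 0.0318, 0.1177]
tcp_rot: [-0.505, 0.493, -0.496, 0.506]
contact_force: [0.1, -2.0, -0.8]
opening: 0.26
time: 3.2
eef_pos: [0.4323, 0.0318, 0.1177]
tcp_rot: [-0.505, 0.493, -0.496, 0.506]
contact_force: [-0.1, -2.4, 2.2]
opening: 0.267
```

```bash
python3 -m inch '[{"ax":0,"ay":0,"az":0,"x":0,"y":-4,"z":0,"hand":1},{"ax":0,"ay":0,"az":0,"x":0,"y":-8,"z":0,"hand":1},{"ax":0,"ay":0,"az":0,"x":0,"y":-12,"z":0,"hand":1},{"ax":0,"ay":0,"az":0,"x":0,"y":-12,"z":0,"hand":1},{"ax":0,"ay":0,"az":0,"x":0,"y":-12,"z":0,"hand":1}]'; python3 -m inch '[{"ax":0,"ay":0,"az":0,"x":0,"y":-12,"z":0,"hand":1},{"ax":0,"ay":0,"az":0,"x":0,"y":-12,"z":0,"hand":1},{"ax":0,"ay":0,"az":0,"x":0,"y":-10,"z":0,"hand":1},{"ax":0,"ay":0,"az":0,"x":0,"y":-6,"z":0,"hand":1},{"ax":0,"ay":0,"az":0,"x":0,"y":-2,"z":0,"hand":1}]'
python3 -m inch '[{"ax":0,"ay":0,"az":0,"x":2,"y":0,"z":0,"hand":1},{"ax":0,"ay":0,"az":0,"x":4,"y":0,"z":0,"hand":1},{"ax":0,"ay":0,"az":0,"x":6,"y":0,"z":0,"hand":1},{"ax":0,"ay":0,"az":0,"x":8,"y":0,"z":0,"hand":1},{"ax":0,"ay":0,"az":0,"x":10,"y":0,"z":0,"hand":1}]'
python3 - <<'E'
from h import *
go([.427,-.165,.205],-np.pi/2)
c=read_camera("side");save("side3",c);I=c["img"][120:320,160:320,::-1]
cv2.imwrite("pics/c3.png",cv2.resize(I,None,fx=3,fy=3,interpolation=cv2.INTER_CUBIC))
E
```

```text
time: 3.62
eef_pos: [0.4297, 0.0329, 0.1638]
tcp_rot: [0.506, -0.496, 0.493, -0.505]
contact_force: [0.5, 0.3, -6.8]
opening: 0.274
time: 4.03
eef_pos: [0.4312, 0.0325, 0.2071]
tcp_rot: [-0.505, 0.494, -0.495, 0.506]
contact_force: [0.2, 0.0, -6.3]
opening: 0.263
time: 4.45
eef_pos: [0.4314, 0.0017, 0.2057]
tcp_rot: [0.506, -0.495, 0.494, -0.505]
contact_force: [0.9, 0.6, -6.3]
opening: 0.265
t 4.45 tcp [0.4314 0.0017 0.2057] open 0.265 x [ 0.022 -1.    -0.   ] y [-0.001  0.    -1.   ] F [ 0.9  0.6 -6.3]
turn ax ay az [ 0.0013  0.0222 -0.0003]
shift before turn [166.6   0.6  -8.1] after turn [166.7   0.7  -4.4]
```

View pics/c3.png

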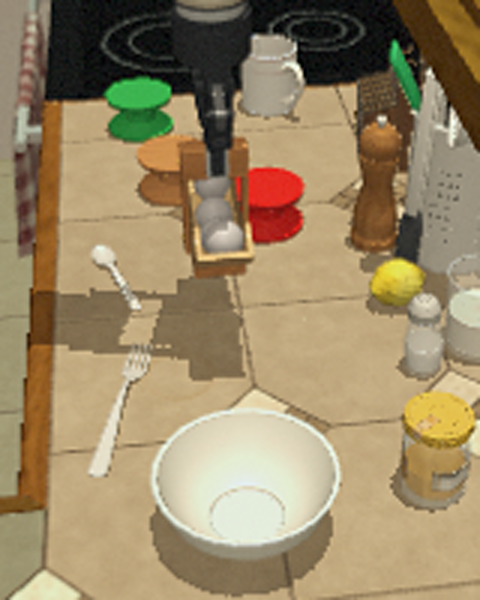

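The crop shows the boat held level in the gripper at crop (215,200) with the balls inside, and the bowl untouched at (247,480). The force reads about 6.3 N, which fits the boat plus four balls. Next I carry it towards the bowl and begin tilting.

```bash
python3 -m inch '[{"ax":0,"ay":0.006,"az":0,"x":12,"y":0,"z":-1,"hand":1},{"ax":0,"ay":0.006,"az":0,"x":14,"y":0,"z":-1,"hand":1},{"ax":0,"ay":0.005,"az":0,"x":14,"y":0,"z":-1,"hand":1},{"ax":0,"ay":0.005,"az":0,"x":14,"y":0,"z":-1,"hand":1},{"ax":0,"ay":0,"az":0,"x":14,"y":0,"z":0,"hand":1}]'; python3 -m inch '[{"ax":0,"ay":0,"az":0,"x":14,"y":0,"z":0,"hand":1},{"ax":0,"ay":0,"az":0,"x":14,"y":0,"z":0,"hand":1},{"ax":0,"ay":0,"az":0,"x":14,"y":0,"z":0,"hand":1},{"ax":0,"ay":0,"az":0,"x":12,"y":0,"z":0,"hand":1},{"ax":0,"ay":0,"az":0,"x":10,"y":0,"z":0,"hand":1}]'
python3 -m inch '[{"ax":0,"ay":0,"az":0,"x":8,"y":0,"z":0,"hand":1},{"ax":0,"ay":0,"az":0,"x":6,"y":0,"z":0,"hand":1},{"ax":0,"ay":0,"az":0,"x":4,"y":0,"z":0,"hand":1},{"ax":0,"ay":0,"az":0,"x":2,"y":0,"z":0,"hand":1},{"ax":0,"ay":0,"az":0,"x":0,"y":0,"z":0,"hand":1}]'
python3 -m inch '[{"ax":0,"ay":0,"az":0.005,"x":0,"y":0,"z":0,"hand":1},{"ax":0,"ay":0,"az":0.01,"x":0,"y":0,"z":0,"hand":1},{"ax":0,"ay":0,"az":0.015,"x":0,"y":0,"z":0,"hand":1},{"ax":0,"ay":0,"az":0.02,"x":0,"y":0,"z":0,"hand":1},{"ax":0,"ay":0,"az":0.02,"x":0,"y":0,"z":0,"hand":1}]'
python3 -m inch '[{"ax":0,"ay":0,"az":0.02,"x":0,"y":0,"z":0,"hand":1},{"ax":0,"ay":0,"az":0.02,"x":0,"y":0,"z":0,"hand":1},{"ax":0,"ay":0,"az":0.02,"x":0,"y":0,"z":0,"hand":1},{"ax":0,"ay":0,"az":0.02,"x":0,"y":0,"z":0,"hand":1},{"ax":0,"ay":0,"az":0.02,"x":0,"y":0,"z":0,"hand":1}]'
python3 -m inch '[{"ax":0,"ay":0,"az":0.02,"x":0,"y":0,"z":0,"hand":1},{"ax":0,"ay":0,"az":0.02,"x":0,"y":0,"z":0,"hand":1},{"ax":0,"ay":0,"az":0.02,"x":0,"y":0,"z":0,"hand":1},{"ax":0,"ay":0,"az":0.01,"x":0,"y":0,"z":0,"hand":1},{"ax":0,"ay":0,"az":0.01,"x":0,"y":0,"z":0,"hand":1}]'
python3 - <<'E'
from h import *
go([.426,-.204,.190])
E
```

```text
time: 4.92
eef_pos: [0.4281, -0.0669, 0.2061]
tcp_rot: [-0.5, 0.5, -0.5, 0.5]
contact_force: [0.9, -0.2, -5.9]
opening: 0.267
time: 5.33
eef_pos: [0.4283, -0.1311, 0.2062]
tcp_rot: [-0.5, 0.5, -0.5, 0.5]
contact_force: [-0.0, -0.1, -6.3]
opening: 0.265
time: 5.75
eef_pos: [0.4284, -0.1498, 0.2063]
tcp_rot: [-0.5, 0.5, -0.5, 0.5]
contact_force: [0.1, 0.3, -5.7]
opening: 0.266
time: 6.17
eef_pos: [0.4285, -0.1496, 0.2064]
tcp_rot: [-0.482, 0.517, -0.482, 0.518]
contact_force: [-0.4, -1.0, -6.0]
opening: 0.269
time: 6.58
eef_pos: [0.4284, -0.1499, 0.2063]
tcp_rot: [-0.455, 0.541, -0.455, 0.541]
contact_force: [-0.1, 0.7, -6.6]
opening: 0.266
time: 7.0
eef_pos: [0.4284, -0.1499, 0.2063]
tcp_rot: [-0.433, 0.559, -0.434, 0.559]
contact_force: [-0.2, 0.0, -5.4]
opening: 0.268
t 7.0 tcp [ 0.4284 -0.1499  0.2063] open 0.268 x [-0.    -0.969 -0.248] y [ 0.     0.248 -0.969] F [-0.2  0.  -5.4]
shift [56.5  2.4 -2.4]
```

```bash
python3 -m inch '[{"ax":0,"ay":0,"az":0,"x":3,"y":0,"z":0,"hand":1},{"ax":0,"ay":0,"az":0,"x":5,"y":0,"z":0,"hand":1},{"ax":0,"ay":0,"az":0,"x":7,"y":0,"z":0,"hand":1},{"ax":0,"ay":0,"az":0,"x":8,"y":0,"z":-1,"hand":1},{"ax":0,"ay":0,"az":0,"x":8,"y":0,"z":-1,"hand":1}]'; python3 -m inch '[{"ax":0,"ay":0,"az":0,"x":8,"y":0,"z":0,"hand":1},{"ax":0,"ay":0,"az":0,"x":7,"y":0,"z":0,"hand":1},{"ax":0,"ay":0,"az":0,"x":5,"y":0,"z":0,"hand":1},{"ax":0,"ay":0,"az":0,"x":3,"y":0,"z":0,"hand":1},{"ax":0,"ay":0,"az":0,"x":2,"y":0,"z":0,"hand":1}]'
python3 -m inch '[{"ax":0,"ay":0,"az":0.01,"x":0,"y":0,"z":0,"hand":1},{"ax":0,"ay":0,"az":0.01,"x":0,"y":0,"z":0,"hand":1},{"ax":0,"ay":0,"az":0.01,"x":0,"y":0,"z":0,"hand":1},{"ax":0,"ay":0,"az":0.01,"x":0,"y":0,"z":0,"hand":1},{"ax":0,"ay":0,"az":0.01,"x":0,"y":0,"z":0,"hand":1}]'
python3 -m inch '[{"ax":0,"ay":0,"az":0.01,"x":0,"y":0,"z":0,"hand":1},{"ax":0,"ay":0,"az":0.01,"x":0,"y":0,"z":0,"hand":1},{"ax":0,"ay":0,"az":0.01,"x":0,"y":0,"z":0,"hand":1},{"ax":0,"ay":0,"az":0,"x":0,"y":0,"z":0,"hand":1},{"ax":0,"ay":0,"az":0,"x":0,"y":0,"z":0,"hand":1}]'
python3 - <<'E'
from h import *
go([.426,-.204,.190])
c=read_camera("side");I=c["img"][150:330,170:330,::-1]
A=cv2.resize(I,None,fx=2.5,fy=3*2.5/3,interpolation=cv2.INTER_CUBIC)
c=read_camera("scene");J=c["img"][150:330,220:380,::-1]
B=cv2.resize(J,None,fx=2.5,fy=2.5,interpolation=cv2.INTER_CUBIC)
cv2.imwrite("pics/c4.png",np.hstack([A,B]))
E
```

```text
time: 7.42
eef_pos: [0.4264, -0.1806, 0.1985]
tcp_rot: [-0.434, 0.558, -0.434, 0.558]
contact_force: [-0.8, 0.3, -6.1]
opening: 0.267
time: 7.83
eef_pos: [0.4264, -0.2044, 0.1923]
tcp_rot: [-0.434, 0.559, -0.434, 0.558]
contact_force: [-0.2, -0.1, -5.9]
opening: 0.262
time: 8.25
eef_pos: [0.4265, -0.2039, 0.1925]
tcp_rot: [-0.419, 0.569, -0.419, 0.569]
contact_force: [0.3, -0.0, -6.7]
opening: 0.265
time: 8.67
eef_pos: [0.4264, -0.2041, 0.1924]
tcp_rot: [-0.411, 0.575, -0.411, 0.575]
contact_force: [0.1, -0.1, -6.3]
opening: 0.266
t 8.67 tcp [ 0.4264 -0.2041  0.1924] open 0.266 x [-0.    -0.946 -0.324] y [ 0.     0.324 -0.946] F [ 0.1 -0.1 -6.3]
shift [ 0.7  2.3 -0.4]
```

View pics/c4.png

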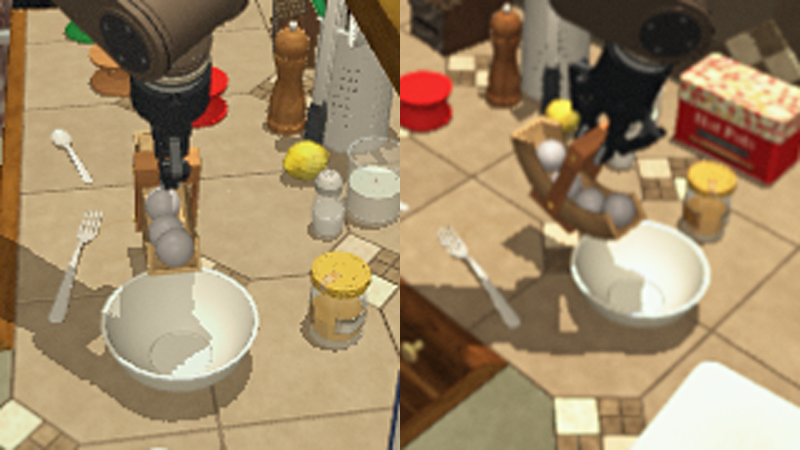

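Before pouring: the boat is at 18.9° tilt, with the four balls still in it (lower lip at crop (172,265) in the left half). The lip leads into the bowl, so I continue slowly and watch the weight.

```bash
python3 -m inch '[{"ax":0,"ay":0,"az":0.006,"x":0,"y":0,"z":0,"hand":1},{"ax":0,"ay":0,"az":0.006,"x":0,"y":0,"z":0,"hand":1},{"ax":0,"ay":0,"az":0.006,"x":0,"y":0,"z":0,"hand":1},{"ax":0,"ay":0,"az":0.006,"x":0,"y":0,"z":0,"hand":1},{"ax":0,"ay":0,"az":0.006,"x":0,"y":0,"z":0,"hand":1}]'|grep force
python3 -m inch '[{"ax":0,"ay":0,"az":0.006,"x":0,"y":0,"z":0,"hand":1},{"ax":0,"ay":0,"az":0.006,"x":0,"y":0,"z":0,"hand":1},{"ax":0,"ay":0,"az":0.006,"x":0,"y":0,"z":0,"hand":1},{"ax":0,"ay":0,"az":0.006,"x":0,"y":0,"z":0,"hand":1},{"ax":0,"ay":0,"az":0.006,"x":0,"y":0,"z":0,"hand":1}]'|grep force
python3 -m inch '[{"ax":0,"ay":0,"az":0.006,"x":0,"y":0,"z":0,"hand":1},{"ax":0,"ay":0,"az":0.006,"x":0,"y":0,"z":0,"hand":1},{"ax":0,"ay":0,"az":0.006,"x":0,"y":0,"z":0,"hand":1},{"ax":0,"ay":0,"az":0.006,"x":0,"y":0,"z":0,"hand":1},{"ax":0,"ay":0,"az":0.006,"x":0,"y":0,"z":0,"hand":1}]'|grep force
python3 -m inch '[{"ax":0,"ay":0,"az":0,"x":0,"y":0,"z":0,"hand":1},{"ax":0,"ay":0,"az":0,"x":0,"y":0,"z":0,"hand":1},{"ax":0,"ay":0,"az":0,"x":0,"y":0,"z":0,"hand":1}]'|grep force
cat > look.py <<'E'
from h import *
go([.426,-.204,.190]); s=get_state();print("tilt",np.degrees(np.arcsin(-R.from_quat(s["tcp_rot"]).as_matrix()[2,0])), "torque",s["wrist_torque"])
for n,b in(("side",(235,325,195,295)),("scene",(230,290,280,350))):
    c=read_camera(n);I=c["img"][b[0]:b[1],b[2]:b[3]];h=cv2.cvtColor(I,cv2.COLOR_RGB2HSV)
    g=((h[...,1]<40)&(h[...,2]<175)&(h[...,2]>60)).astype(np.uint8);print(n,"dark grey px",g.sum()); save("last_"+n,c)
E
python3 look.py
```

```text
contact_force: [-0.0, 0.3, -5.1]
contact_force: [0.2, 0.3, -5.8]
contact_force: [0.2, 0.5, -5.1]
contact_force: [0.2, -0.1, -5.5]
t 10.27 tcp [ 0.4264 -0.204   0.1925] open 0.266 x [-0.    -0.913 -0.408] y [ 0.     0.408 -0.913] F [ 0.2 -0.1 -5.5]
shift [ 1.   2.3 -0.4]
tilt 24.059167734140374 torque [-0.69482875  0.0203474  -0.0404271 ]
side dark grey px 293
scene dark grey px 135
```

```bash
cat > wt.py <<'E'
from h import *
F=[];Q=[]
for i in range(12):
    read_camera("side");s=get_state();F.append(s["contact_force"]);Q.append(s["wrist_torque"])
print("t",s["time"],"F",np.mean(F,0).round(2),"+-",(np.std(F,0)/12**.5).round(2),"M",np.mean(Q,0).round(3),"tilt",np.degrees(np.arcsin(-R.from_quat(s["tcp_rot"]).as_matrix()[2,0])).round(2))
E
python3 wt.py
python3 - <<'E'
import cv2,numpy as np
a=cv2.imread("pics/last_side.png")[200:310,190:290];b=cv2.imread("pics/last_scene.png")[190:300,260:360]
cv2.imwrite("pics/c5.png",cv2.resize(np.hstack([a,b]),None,fx=4,fy=4,interpolation=cv2.INTER_CUBIC))
E
```

```text
t 10.9667 F [ 0.11  0.05 -6.23] +- [0.09 0.19 0.1 ] M [-0.7   -0.021  0.   ] tilt 24.06
```

View pics/c5.png

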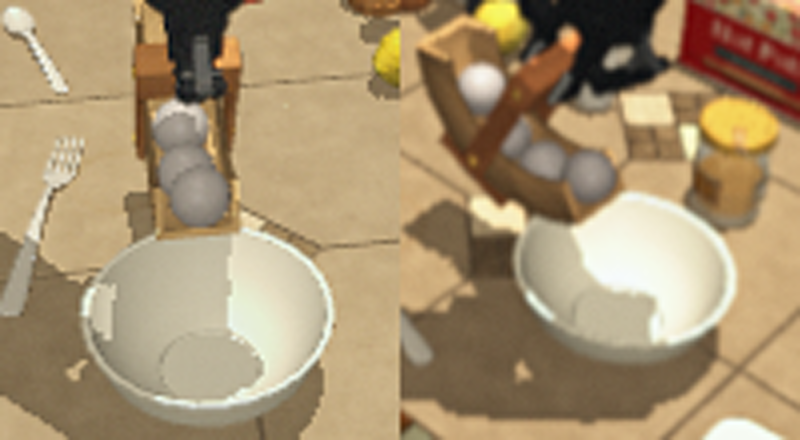

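All four balls are still in: three show in the left half at (180,130), (185,165) and (200,195), the fourth in the right half at (482,88). The mean weight is 6.23 N. I keep going in small steps.

```bash
sed -i 's/range(12)/range(8)/;s/12\*\*/8**/' wt.py
python3 -m inch '[{"ax":0,"ay":0,"az":0.005,"x":0,"y":0,"z":0,"hand":1},{"ax":0,"ay":0,"az":0.005,"x":0,"y":0,"z":0,"hand":1},{"ax":0,"ay":0,"az":0.005,"x":0,"y":0,"z":0,"hand":1},{"ax":0,"ay":0,"az":0.005,"x":0,"y":0,"z":0,"hand":1},{"ax":0,"ay":0,"az":0.005,"x":0,"y":0,"z":0,"hand":1}]'|grep force; python3 wt.py
python3 -m inch '[{"ax":0,"ay":0,"az":0.005,"x":0,"y":0,"z":0,"hand":1},{"ax":0,"ay":0,"az":0.005,"x":0,"y":0,"z":0,"hand":1},{"ax":0,"ay":0,"az":0.005,"x":0,"y":0,"z":0,"hand":1},{"ax":0,"ay":0,"az":0.005,"x":0,"y":0,"z":0,"hand":1},{"ax":0,"ay":0,"az":0.005,"x":0,"y":0,"z":0,"hand":1}]'|grep force; python3 wt.py
```

```text
contact_force: [0.2, -0.2, -6.9]
t 11.7833 F [-0.02  0.01 -5.89] +- [0.14 0.16 0.1 ] M [-0.748  0.005  0.016] tilt 25.49
contact_force: [-0.4, 0.2, -5.6]
t 12.6 F [-0.08 -0.19 -6.41] +- [0.19 0.27 0.18] M [-0.782 -0.011  0.003] tilt 26.93
```

```bash
python3 -m inch '[{"ax":0,"ay":0,"az":0.005,"x":0,"y":0,"z":0,"hand":1},{"ax":0,"ay":0,"az":0.005,"x":0,"y":0,"z":0,"hand":1},{"ax":0,"ay":0,"az":0.005,"x":0,"y":0,"z":0,"hand":1},{"ax":0,"ay":0,"az":0.005,"x":0,"y":0,"z":0,"hand":1},{"ax":0,"ay":0,"az":0.005,"x":0,"y":0,"z":0,"hand":1}]'|grep force; python3 wt.py
python3 -m inch '[{"ax":0,"ay":0,"az":0.005,"x":0,"y":0,"z":0,"hand":1},{"ax":0,"ay":0,"az":0.005,"x":0,"y":0,"z":0,"hand":1},{"ax":0,"ay":0,"az":0.005,"x":0,"y":0,"z":0,"hand":1},{"ax":0,"ay":0,"az":0.005,"x":0,"y":0,"z":0,"hand":1},{"ax":0,"ay":0,"az":0.005,"x":0,"y":0,"z":0,"hand":1}]'|grep force; python3 wt.py
```

```text
contact_force: [-0.4, -0.2, -5.4]
t 13.4167 F [-0.24  0.07 -5.25] +- [0.15 0.16 0.2 ] M [-0.74   0.009  0.003] tilt 28.36
contact_force: [-0.5, 0.1, -6.1]
t 14.2333 F [-0.1  -0.51 -5.28] +- [0.25 0.15 0.13] M [-0.772 -0.016  0.008] tilt 29.79
```

The weight fell to about 5.3 N, so one ball is out. I continue to the second.

```bash
python3 -m inch '[{"ax":0,"ay":0,"az":0.005,"x":0,"y":0,"z":0,"hand":1},{"ax":0,"ay":0,"az":0.005,"x":0,"y":0,"z":0,"hand":1},{"ax":0,"ay":0,"az":0.005,"x":0,"y":0,"z":0,"hand":1},{"ax":0,"ay":0,"az":0.005,"x":0,"y":0,"z":0,"hand":1},{"ax":0,"ay":0,"az":0.005,"x":0,"y":0,"z":0,"hand":1}]'|grep force; python3 wt.py
python3 -m inch '[{"ax":0,"ay":0,"az":0.005,"x":0,"y":0,"z":0,"hand":1},{"ax":0,"ay":0,"az":0.005,"x":0,"y":0,"z":0,"hand":1},{"ax":0,"ay":0,"az":0.005,"x":0,"y":0,"z":0,"hand":1},{"ax":0,"ay":0,"az":0.005,"x":0,"y":0,"z":0,"hand":1},{"ax":0,"ay":0,"az":0.005,"x":0,"y":0,"z":0,"hand":1}]'|grep force; python3 wt.py; python3 look.py
python3 - <<'E'
import cv2,numpy as np
a=cv2.imread("pics/last_side.png")[200:310,190:290];b=cv2.imread("pics/last_scene.png")[190:300,260:360]
cv2.imwrite("pics/c6.png",cv2.resize(np.hstack([a,b]),None,fx=4,fy=4,interpolation=cv2.INTER_CUBIC))
E
```

```text
contact_force: [-0.5, 1.0, -4.9]
t 15.05 F [ 0.05  0.04 -4.98] +- [0.17 0.08 0.15] M [-0.782 -0.014 -0.008] tilt 31.22
contact_force: [-0.1, -0.5, -5.2]
t 15.8667 F [-0.27  0.   -5.05] +- [0.16 0.14 0.14] M [-0.853 -0.013 -0.002] tilt 32.66
t 15.87 tcp [ 0.4264 -0.2039  0.1925] open 0.265 x [-0.    -0.842 -0.54 ] y [ 0.     0.54  -0.842] F [ 0.1 -0.2 -5.6]
shift [ 1.4  2.1 -0.4]
tilt 32.65597152813608 torque [-0.84356578 -0.01891565 -0.04082873]
side dark grey px 424
scene dark grey px 242
```

```bash
python3 -m inch '[{"ax":0,"ay":0,"az":0.005,"x":0,"y":0,"z":0,"hand":1},{"ax":0,"ay":0,"az":0.005,"x":0,"y":0,"z":0,"hand":1},{"ax":0,"ay":0,"az":0.005,"x":0,"y":0,"z":0,"hand":1},{"ax":0,"ay":0,"az":0.005,"x":0,"y":0,"z":0,"hand":1},{"ax":0,"ay":0,"az":0,"x":0,"y":0,"z":0,"hand":1}]'|grep force; python3 wt.py
python3 -m inch '[{"ax":0,"ay":0,"az":0.005,"x":0,"y":0,"z":0,"hand":1},{"ax":0,"ay":0,"az":0.005,"x":0,"y":0,"z":0,"hand":1},{"ax":0,"ay":0,"az":0.005,"x":0,"y":0,"z":0,"hand":1},{"ax":0,"ay":0,"az":0.005,"x":0,"y":0,"z":0,"hand":1},{"ax":0,"ay":0,"az":0,"x":0,"y":0,"z":0,"hand":1}]'|grep force; python3 wt.py; python3 look.py
python3 - <<'E'
import cv2,numpy as np
a=cv2.imread("pics/last_side.png")[200:310,190:290];b=cv2.imread("pics/last_scene.png")[190:300,260:360]
cv2.imwrite("pics/c6.png",cv2.resize(np.hstack([a,b]),None,fx=4,fy=4,interpolation=cv2.INTER_CUBIC))
E
```

```text
contact_force: [0.8, 0.7, -4.6]
t 16.7833 F [-0.17  0.06 -5.22] +- [0.12 0.22 0.2 ] M [-0.804 -0.017  0.007] tilt 33.81
contact_force: [0.1, 0.2, -4.9]
t 17.6 F [-0.28  0.22 -4.63] +- [0.17 0.21 0.22] M [-0.81  -0.016  0.009] tilt 34.95
t 17.6 tcp [ 0.4264 -0.2039  0.1925] open 0.265 x [-0.    -0.82  -0.573] y [ 0.     0.573 -0.82 ] F [-0.3  0.1 -5.3]
shift [ 1.5  2.  -0.4]
tilt 34.949684165233165 torque [-0.83358313 -0.04557525  0.00398004]
side dark grey px 535
scene dark grey px 294
```

View pics/c6.png

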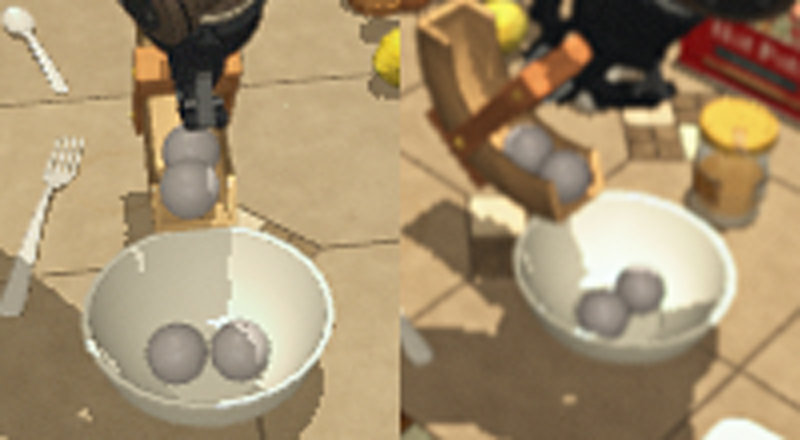

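Two balls are in the bowl, at left (178,352) and (240,350), and two are still in the boat, at (190,148) and (190,190). I raise, then right the boat gently.

```bash
python3 -m inch '[{"ax":0,"ay":0,"az":-0.004,"x":-2,"y":-3,"z":0,"hand":1},{"ax":0,"ay":0,"az":-0.008,"x":-4,"y":-6,"z":0,"hand":1},{"ax":0,"ay":0,"az":-0.012,"x":-4,"y":-6,"z":0,"hand":1},{"ax":0,"ay":0,"az":-0.015,"x":-4,"y":-6,"z":0,"hand":1},{"ax":0,"ay":0,"az":-0.015,"x":-3,"y":-4,"z":0,"hand":1}]'|grep force
for i in 1 2 3 4 5; do :; done
python3 -m inch '[{"ax":0,"ay":0,"az":-0.015,"x":0,"y":0,"z":0,"hand":1},{"ax":0,"ay":0,"az":-0.015,"x":0,"y":0,"z":0,"hand":1},{"ax":0,"ay":0,"az":-0.015,"x":0,"y":0,"z":0,"hand":1},{"ax":0,"ay":0,"az":-0.015,"x":0,"y":0,"z":0,"hand":1},{"ax":0,"ay":0,"az":-0.015,"x":0,"y":0,"z":0,"hand":1}]'|grep force
python3 -m inch '[{"ax":0,"ay":0,"az":-0.015,"x":0,"y":0,"z":0,"hand":1},{"ax":0,"ay":0,"az":-0.015,"x":0,"y":0,"z":0,"hand":1},{"ax":0,"ay":0,"az":-0.015,"x":0,"y":0,"z":0,"hand":1},{"ax":0,"ay":0,"az":-0.015,"x":0,"y":0,"z":0,"hand":1},{"ax":0,"ay":0,"az":-0.015,"x":0,"y":0,"z":0,"hand":1}]'|grep force
python3 -m inch '[{"ax":0,"ay":0,"az":-0.015,"x":0,"y":0,"z":0,"hand":1},{"ax":0,"ay":0,"az":-0.015,"x":0,"y":0,"z":0,"hand":1},{"ax":0,"ay":0,"az":-0.015,"x":0,"y":0,"z":0,"hand":1},{"ax":0,"ay":0,"az":-0.015,"x":0,"y":0,"z":0,"hand":1},{"ax":0,"ay":0,"az":-0.015,"x":0,"y":0,"z":0,"hand":1}]'|grep force
python3 -m inch '[{"ax":0,"ay":0,"az":-0.015,"x":0,"y":0,"z":0,"hand":1},{"ax":0,"ay":0,"az":-0.015,"x":0,"y":0,"z":0,"hand":1},{"ax":0,"ay":0,"az":-0.015,"x":0,"y":0,"z":0,"hand":1},{"ax":0,"ay":0,"az":-0.015,"x":0,"y":0,"z":0,"hand":1},{"ax":0,"ay":0,"az":-0.015,"x":0,"y":0,"z":0,"hand":1}]'|grep force
python3 wt.py
```

```text
contact_force: [0.8, -0.4, -4.7]
contact_force: [0.0, 0.2, -5.3]
contact_force: [-0.4, -0.3, -5.5]
contact_force: [-0.4, 0.0, -5.2]
contact_force: [-0.1, 0.7, -4.0]
t 20.1833 F [-0.08  0.14 -4.61] +- [0.14 0.29 0.16] M [-0.36  -0.015 -0.004] tilt 14.68
```

```bash
python3 -m inch '[{"ax":0,"ay":0,"az":-0.015,"x":0,"y":0,"z":0,"hand":1},{"ax":0,"ay":0,"az":-0.015,"x":0,"y":0,"z":0,"hand":1},{"ax":0,"ay":0,"az":-0.015,"x":0,"y":0,"z":0,"hand":1},{"ax":0,"ay":0,"az":-0.015,"x":0,"y":0,"z":0,"hand":1},{"ax":0,"ay":0,"az":-0.015,"x":0,"y":0,"z":0,"hand":1}]'|grep force
python3 -m inch '[{"ax":0,"ay":0,"az":-0.015,"x":0,"y":0,"z":0,"hand":1},{"ax":0,"ay":0,"az":-0.015,"x":0,"y":0,"z":0,"hand":1},{"ax":0,"ay":0,"az":-0.015,"x":0,"y":0,"z":0,"hand":1},{"ax":0,"ay":0,"az":-0.015,"x":0,"y":0,"z":0,"hand":1},{"ax":0,"ay":0,"az":-0.015,"x":0,"y":0,"z":0,"hand":1}]'|grep force
python3 wt.py; python3 -c "
from h import *
go([.4,.291,.205],-np.pi/2)"
```

```text
contact_force: [-0.4, 0.9, -4.9]
contact_force: [0.3, 0.3, -3.9]
t 21.4167 F [-0.05  0.01 -4.69] +- [0.25 0.18 0.17] M [-0.138  0.014 -0.011] tilt 6.08
t 21.42 tcp [ 0.4264 -0.204   0.2227] open 0.269 x [-0.    -0.994 -0.106] y [-0.     0.106 -0.994] F [-0.8  0.9 -4.5]
turn ax ay az [ 1.000e-04 -5.000e-04 -1.061e-01]
shift before turn [-490.3   70.   -26.6] after turn [-495.    17.7  -26.4]
```

```bash
python3 -m inch '[{"ax":0,"ay":0,"az":-0.015,"x":-1,"y":0,"z":0,"hand":1},{"ax":0,"ay":0,"az":-0.015,"x":-2,"y":0,"z":0,"hand":1},{"ax":0,"ay":0,"az":-0.015,"x":-3,"y":0,"z":0,"hand":1},{"ax":0,"ay":0,"az":-0.015,"x":-4,"y":0,"z":0,"hand":1},{"ax":0,"ay":0,"az":-0.015,"x":-5,"y":0,"z":0,"hand":1}]'|grep force
python3 -m inch '[{"ax":0,"ay":0,"az":-0.015,"x":-6,"y":0,"z":0,"hand":1},{"ax":0,"ay":0,"az":-0.01,"x":-7,"y":0,"z":0,"hand":1},{"ax":0,"ay":0,"az":-0.006,"x":-8,"y":0,"z":0,"hand":1},{"ax":0,"ay":0,"az":0,"x":-10,"y":0,"z":0,"hand":1},{"ax":0,"ay":0,"az":0,"x":-12,"y":0,"z":0,"hand":1}]'|grep force
python3 -m inch '[{"ax":0,"ay":0,"az":0,"x":-13,"y":0,"z":0,"hand":1},{"ax":0,"ay":0,"az":0,"x":-14,"y":0,"z":0,"hand":1},{"ax":0,"ay":0,"az":0,"x":-14,"y":0,"z":0,"hand":1},{"ax":0,"ay":0,"az":0,"x":-14,"y":0,"z":0,"hand":1},{"ax":0,"ay":0,"az":0,"x":-14,"y":0,"z":0,"hand":1}]'|grep force
python3 -m inch '[{"ax":0,"ay":0,"az":0,"x":-14,"y":0,"z":0,"hand":1},{"ax":0,"ay":0,"az":0,"x":-14,"y":0,"z":0,"hand":1},{"ax":0,"ay":0,"az":0,"x":-14,"y":0,"z":0,"hand":1},{"ax":0,"ay":0,"az":0,"x":-14,"y":0,"z":0,"hand":1},{"ax":0,"ay":0,"az":0,"x":-14,"y":0,"z":0,"hand":1}]'|grep force
python3 -m inch '[{"ax":0,"ay":0,"az":0,"x":-14,"y":0,"z":0,"hand":1},{"ax":0,"ay":0,"az":0,"x":-14,"y":0,"z":0,"hand":1},{"ax":0,"ay":0,"az":0,"x":-14,"y":0,"z":0,"hand":1},{"ax":0,"ay":0,"az":0,"x":-14,"y":0,"z":0,"hand":1},{"ax":0,"ay":0,"az":0,"x":-14,"y":0,"z":0,"hand":1}]'|grep force
python3 -m inch '[{"ax":0,"ay":0,"az":0,"x":-12,"y":0,"z":0,"hand":1},{"ax":0,"ay":0,"az":0,"x":-10,"y":0,"z":0,"hand":1},{"ax":0,"ay":0,"az":0,"x":-8,"y":0,"z":0,"hand":1},{"ax":0,"ay":0,"az":0,"x":-6,"y":0,"z":0,"hand":1},{"ax":0,"ay":0,"az":0,"x":-3,"y":0,"z":0,"hand":1}]'|grep force
python3 - <<'E'
from h import *
read_camera("side");read_camera("side")
s=get_state();go([.4,.291,.205],-np.pi/2)
c=read_camera("wrist");save("w3",c);D=read_camera("side");save("side5",D)
h=cv2.cvtColor(c["img"],cv2.COLOR_RGB2HSV)
p=px(c,[[.4,.291,.055]],s)[0];print("pred",p)
m=((abs(h[...,0].astype(int)-14)<6)&(h[...,1]>120)&(h[...,2]>150)).astype(np.uint8)
x0,y0=int(max(p[0]-75,0)),int(max(p[1]-75,0));z=np.zeros_like(m);z[y0:int(p[1]+75),x0:int(p[0]+75)]=m[y0:int(p[1]+75),x0:int(p[0]+75)]
k=max(cv2.findContours(z,cv2.RETR_EXTERNAL,cv2.CHAIN_APPROX_NONE)[0],key=cv2.contourArea)
P=np.array([onz(c,q,.055,s)[:2] for q in k[:,0]])
P32=P.astype(np.float32);print("wrist stand minEnclosing",cv2.minEnclosingCircle(P32),cv2.fitEllipse(P32),cv2.boundingRect(k))
I=np.ascontiguousarray(c["img"][:,:,::-1]);cv2.drawContours(I,[k],-1,(255,0,0),1)
cv2.imwrite("pics/w3b.png",np.hstack([cv2.resize(I[:, :330],None,fx=1.5,fy=1.5),cv2.resize(np.ascontiguousarray(D["img"][100:260,180:280,::-1]),None,fx=3,fy=3.6)[:576,:300]]))
E
```

```text
contact_force: [0.2, 0.2, -5.4]
contact_force: [0.2, 0.0, -5.5]
contact_force: [0.1, -0.6, -4.7]
contact_force: [-0.1, 0.3, -4.9]
contact_force: [0.3, -0.8, -5.1]
contact_force: [-0.4, 0.5, -4.1]
t 24.02 tcp [0.4264 0.1024 0.224 ] open 0.268 x [ 0. -1.  0.] y [-0. -0. -1.] F [ 0.3  0.4 -3.5]
turn ax ay az [0.0002 0.0005 0.0002]
shift before turn [-188.6   19.   -26.3] after turn [-188.6   19.   -26.4]
pred [ 90.13332865 193.49215159]
wrist stand minEnclosing ((0.3863992393016815, 0.25853314995765686), 0.08470949530601501) ((0.39195913076400757, 0.2643597722053528), (0.12674739956855774, 0.14257237315177917), 139.78152465820312) (50, 143, 115, 118)
```

View pics/w3b.png

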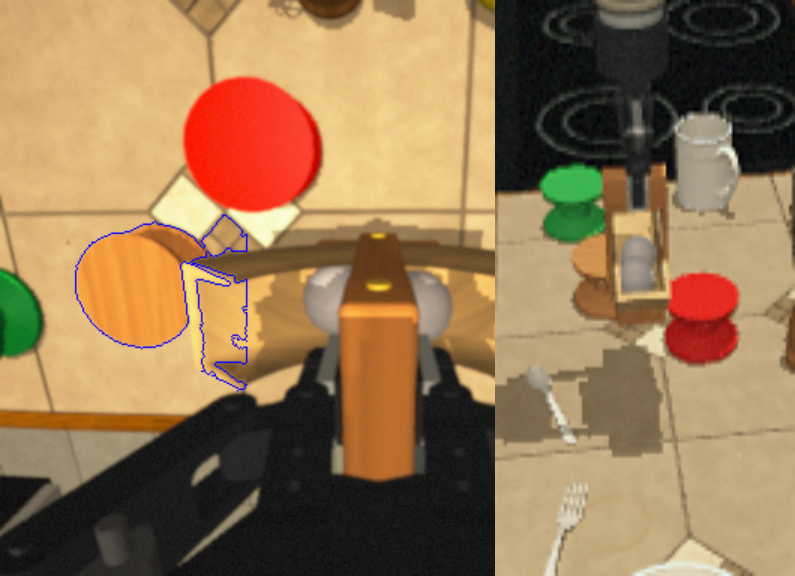

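The wrist view shows the boat level with two balls beside the bar, and the wooden stand's disc at image (88,190) (÷1.5), partly hidden by the boat's end. I'll fit a circle on its clear left and bottom arc.

Run:
```python
from h import *
from scipy.optimize import least_squares
s=get_state();c=read_camera("wrist")
h=cv2.cvtColor(c["img"],cv2.COLOR_RGB2HSV)
m=((abs(h[...,0].astype(int)-14)<6)&(h[...,1]>120)&(h[...,2]>150)).astype(np.uint8)
z=np.zeros_like(m);z[135:245,30:165]=m[135:245,30:165]
k=max(cv2.findContours(z,cv2.RETR_EXTERNAL,cv2.CHAIN_APPROX_NONE)[0],key=cv2.contourArea)[:,0]
k=k[(k[:,0]<88)|((k[:,0]<118)&(k[:,1]>205))]
P=np.array([onz(c,q,.055,s)[:2] for q in k])
r=least_squares(lambda q:np.hypot(*(P-q[:2]).T)-q[2],[.4,.29,.047],loss="soft_l1",f_scale=.001);print("free",r.x)
r=least_squares(lambda q:np.hypot(*(P-q[:2]).T)-.0465,[.4,.29],loss="soft_l1",f_scale=.001);print("fixed r",r.x)
zb=s["eef_pos"][2]+.0203
for q in((253,203),(253,318)):print("bar",onz(c,q,zb,s))
# red stand as a check of side-vs-wrist calibration
def red(c,s,box):
    h=cv2.cvtColor(c["img"],cv2.COLOR_RGB2HSV);m=(((h[...,0]<5)|(h[...,0]>175))&(h[...,1]>180)&(h[...,2]>200)).astype(np.uint8)
    k=max(cv2.findContours(m,cv2.RETR_EXTERNAL,cv2.CHAIN_APPROX_NONE)[0],key=cv2.contourArea)
    return cv2.minEnclosingCircle(np.array([onz(c,q,.055,s)[:2] for q in k[:,0]],np.float32))
print("red wrist",red(c,s,0),"side",red(cv2 and read_camera("side"),None,0))
print(s["eef_pos"])
```

```text
free [0.39877403 0.29305178 0.0470012 ]
fixed r [0.39861937 0.29361159]
bar [0.45776513 0.10126637 0.24430995]
bar [0.39692708 0.10120852 0.24430995]
red wrist ((0.505051851272583, 0.19063487648963928), 0.047939859330654144) side ((0.507451057434082, 0.19112540781497955), 0.04476772993803024)
[0.42649989 0.10182264 0.22400995]
```

Stand at (0.399,0.293); the fitted radius of 47.0 mm matches its size, and this agrees with the side view. I move over it.

```bash
python3 -m inch '[{"ax":0,"ay":0,"az":0,"x":-2,"y":0,"z":0,"hand":1},{"ax":0,"ay":0,"az":0,"x":-4,"y":0,"z":0,"hand":1},{"ax":0,"ay":0,"az":0,"x":-6,"y":0,"z":-1,"hand":1},{"ax":0,"ay":0,"az":0,"x":-8,"y":0,"z":-1,"hand":1},{"ax":0,"ay":0,"az":0,"x":-10,"y":0,"z":-2,"hand":1}]'|grep force
python3 -m inch '[{"ax":0,"ay":0,"az":0,"x":-12,"y":0,"z":-2,"hand":1},{"ax":0,"ay":0,"az":0,"x":-12,"y":0,"z":-2,"hand":1},{"ax":0,"ay":0,"az":0,"x":-12,"y":0,"z":-2,"hand":1},{"ax":0,"ay":0,"az":0,"x":-12,"y":0,"z":-2,"hand":1},{"ax":0,"ay":0,"az":0,"x":-12,"y":0,"z":-2,"hand":1}]'|grep force
python3 -m inch '[{"ax":0,"ay":0,"az":0,"x":-12,"y":0,"z":-2,"hand":1},{"ax":0,"ay":0,"az":0,"x":-12,"y":0,"z":-2,"hand":1},{"ax":0,"ay":0,"az":0,"x":-12,"y":0,"z":-2,"hand":1},{"ax":0,"ay":0,"az":0,"x":-12,"y":0,"z":-2,"hand":1},{"ax":0,"ay":0,"az":0,"x":-12,"y":0,"z":-2,"hand":1}]'|grep force
python3 -m inch '[{"ax":0,"ay":0,"az":0,"x":-12,"y":0,"z":-1,"hand":1},{"ax":0,"ay":0,"az":0,"x":-10,"y":0,"z":-1,"hand":1},{"ax":0,"ay":0,"az":0,"x":-8,"y":0,"z":-1,"hand":1},{"ax":0,"ay":0,"az":0,"x":-6,"y":0,"z":-1,"hand":1},{"ax":0,"ay":0,"az":0,"x":-4,"y":0,"z":-1,"hand":1}]'|grep force
python3 -m inch '[{"ax":0,"ay":0,"az":0,"x":-2,"y":2,"z":0,"hand":1},{"ax":0,"ay":0,"az":0,"x":-1,"y":5,"z":0,"hand":1},{"ax":0,"ay":0,"az":0,"x":0,"y":7,"z":0,"hand":1},{"ax":0,"ay":0,"az":0,"x":0,"y":6,"z":0,"hand":1},{"ax":0,"ay":0,"az":0,"x":0,"y":4,"z":0,"hand":1}]'|grep force
python3 wt.py; python3 -c "
from h import *
go([.398,.2925,.1725],-np.pi/2)"
```

```text
contact_force: [0.6, -0.6, -4.8]
contact_force: [0.2, -0.5, -4.9]
contact_force: [0.3, -0.1, -4.9]
contact_force: [-0.7, -0.4, -4.5]
contact_force: [0.9, 0.1, -4.6]
t 26.7 F [-0.12 -0.07 -4.43] +- [0.23 0.16 0.21] M [-0.013  0.006 -0.004] tilt 0.02
t 26.7 tcp [0.3978 0.2952 0.2005] open 0.267 x [-0. -1. -0.] y [ 0.001  0.    -1.   ] F [ 0.4 -0.  -4.3]
turn ax ay az [-0.0008 -0.0003 -0.0004]
shift before turn [ 2.7 28.   0.2] after turn [ 2.7 28.   0.2]
```

```bash
python3 -m inch '[{"ax":0,"ay":0,"az":0,"x":1,"y":5,"z":0,"hand":1},{"ax":0,"ay":0,"az":0,"x":1,"y":6,"z":0,"hand":1},{"ax":0,"ay":0,"az":0,"x":0.5,"y":6,"z":0,"hand":1},{"ax":0,"ay":0,"az":0,"x":0,"y":4,"z":0,"hand":1},{"ax":0,"ay":0,"az":0,"x":0,"y":2,"z":0,"hand":1}]'|grep force
python3 wt.py
python3 -m inch '[{"ax":0,"ay":0,"az":0,"x":0,"y":1,"z":0,"hand":1},{"ax":0,"ay":0,"az":0,"x":0,"y":1,"z":0,"hand":1},{"ax":0,"ay":0,"az":0,"x":0,"y":1,"z":0,"hand":1},{"ax":0,"ay":0,"az":0,"x":0,"y":0,"z":0,"hand":1}]'|grep -E 'force|pos'
python3 wt.py
```

```text
contact_force: [-0.2, 0.9, -4.7]
t 27.5167 F [-0.14 -0.19 -4.33] +- [0.14 0.13 0.21] M [0.001 0.008 0.007] tilt 0.02
eef_pos: [0.3973, 0.2925, 0.1737]
contact_force: [-0.4, -0.4, -3.9]
t 28.25 F [ 0.06  0.3  -4.62] +- [0.16 0.15 0.23] M [ 0.01   0.005 -0.001] tilt 0.0
```

```bash
python3 -m inch '[{"ax":0,"ay":0,"az":0,"x":0,"y":0.7,"z":0,"hand":1},{"ax":0,"ay":0,"az":0,"x":0,"y":0.7,"z":0,"hand":1},{"ax":0,"ay":0,"az":0,"x":0,"y":0,"z":0,"hand":1}]'|grep -E 'force|pos'
python3 wt.py
python3 -m inch '[{"ax":0,"ay":0,"az":0,"x":0,"y":0.7,"z":0,"hand":1},{"ax":0,"ay":0,"az":0,"x":0,"y":0,"z":0,"hand":1}]'|grep -E 'force|pos'
python3 wt.py
```

```text
eef_pos: [0.3976, 0.2927, 0.1729]
contact_force: [-0.4, 0.1, -3.3]
t 28.9 F [-0.45  0.11 -2.85] +- [0.19 0.19 0.16] M [-0.007  0.021 -0.002] tilt 0.01
eef_pos: [0.3978, 0.2928, 0.1728]
contact_force: [-1.0, -0.1, 0.5]
t 29.4667 F [-2.27  0.04  4.31] +- [0.2  0.22 0.31] M [-0.231  0.444 -0.046] tilt 0.03
```

In contact with the stand at the expected height. I ease off slightly, release partway and retreat upwards.

```bash
python3 -m inch '[{"ax":0,"ay":0,"az":0,"x":0,"y":-0.4,"z":0,"hand":1},{"ax":0,"ay":0,"az":0,"x":0,"y":0,"z":0,"hand":0.42},{"ax":0,"ay":0,"az":0,"x":0,"y":0,"z":0,"hand":0.3},{"ax":0,"ay":0,"az":0,"x":0,"y":0,"z":0,"hand":0.1},{"ax":0,"ay":0,"az":0,"x":0,"y":0,"z":0,"hand":0}]' 20
python3 -m inch '[{"ax":0,"ay":0,"az":0,"x":0,"y":0,"z":0,"hand":0},{"ax":0,"ay":0,"az":0,"x":0,"y":-4,"z":0,"hand":0},{"ax":0,"ay":0,"az":0,"x":0,"y":-8,"z":0,"hand":0},{"ax":0,"ay":0,"az":0,"x":0,"y":-14,"z":0,"hand":0},{"ax":0,"ay":0,"az":0,"x":0,"y":-20,"z":0,"hand":0}]'
python3 -m inch '[{"ax":0,"ay":0,"az":0,"x":0,"y":-25,"z":0,"hand":0},{"ax":0,"ay":0,"az":0,"x":0,"y":-25,"z":0,"hand":0},{"ax":0,"ay":0,"az":0,"x":0,"y":-25,"z":0,"hand":0},{"ax":0,"ay":0,"az":0,"x":0,"y":-10,"z":0,"hand":0},{"ax":0,"ay":0,"az":0,"x":0,"y":0,"z":0,"hand":0}]'
python3 wt.py
python3 - <<'E'
from h import *
s=get_state();W=read_camera("wrist");D=read_camera("side");S=read_camera("scene")
f=lambda I,k:cv2.resize(np.ascontiguousarray(I[:,:,::-1]),None,fx=k,fy=k,interpolation=cv2.INTER_CUBIC)
a=f(W["img"][60:260,130:380],1.6);b=f(D["img"][130:330,180:305],3.0)
c=f(S["img"][215:295,270:360],4.4)[:280,:400]
L=np.vstack([a[:320,:396],c[:280,:396]]);cv2.imwrite("pics/fin.png",np.hstack([L,b[:600]]));print(L.shape,b.shape)
h=cv2.cvtColor(D["img"],cv2.COLOR_RGB2HSV)
E
```

```text
time: 29.88
eef_pos: [0.3975, 0.2925, 0.1719]
tcp_rot: [0.5, -0.5, 0.5, -0.5]
contact_force: [0.8, -0.5, 0.8]
opening: 0.501
time: 30.3
eef_pos: [0.3967, 0.2922, 0.2179]
tcp_rot: [0.501, -0.5, 0.5, -0.499]
contact_force: [0.9, -0.3, 0.0]
opening: 0.501
time: 30.72
eef_pos: [0.3989, 0.2933, 0.3074]
tcp_rot: [-0.497, 0.499, -0.501, 0.502]
contact_force: [0.0, -0.2, 0.3]
opening: 0.502
t 31.1167 F [ 0.11 -0.06 -0.22] +- [0.27 0.22 0.16] M [0.008 0.    0.001] tilt -0.06
(600, 396, 3) (600, 375, 3)
```

View pics/fin.png

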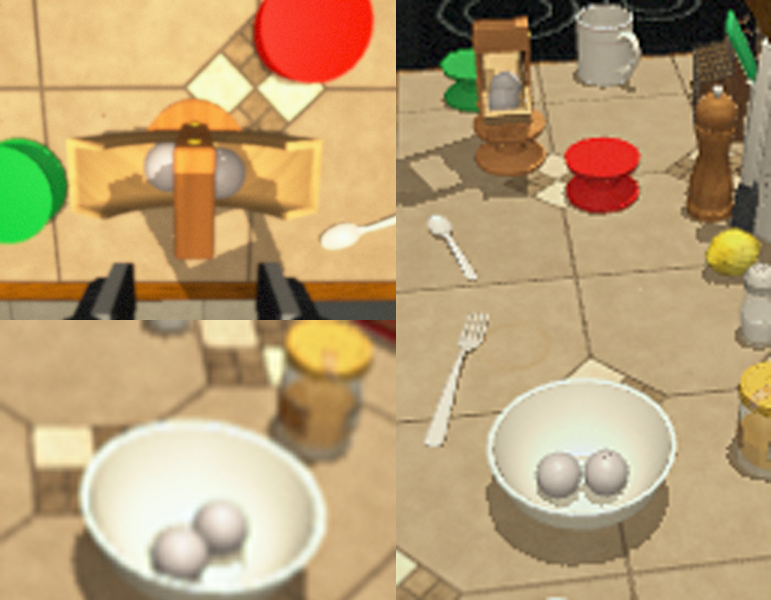

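The boat stands upright and centred on the wooden stand (upper left, bar at (195,200)) with two balls in it. The bowl, right (582,450), has not moved and holds two balls, and the gripper is clear. I'm handing in.

```bash
python3 -c "
from plant import sign_off; print(sign_off())"
```

```text
the job is handed in; nothing more can be done
None
```

I gripped the boat by its bar and tilted it slowly to about 35° over the white bowl until two balls had dropped in. I then brought it level, set it down in the middle of the wooden stand and let go. The job was handed in at about 31 s on the robot's clock.

**Final checks:**
- **Pictures:** The last images show two balls in the bowl, two in the boat, and the boat upright and centred on the stand. The bowl and the other things look to be where they stood.
- **Weight:** The held weight went from about 6.2 N to about 4.6 N, which fits two balls gone.
- **Set-down:** The boat touched the stand at the expected height, with the press during set-down about 9 N. The gripper reads no load since moving clear.
- **Stand position:** The wrist and side views agreed to within 3 mm, and the fitted radius matched the stand's 47 mm.

**Disagreements:** Single force readings were noisy, by up to about ±1 N, so I averaged them and confirmed the ball count by eye. The first estimate of the bar's position from the scene camera was about 9 mm off, and I corrected it with the wrist camera before gripping.

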